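Turn a specimen mount face up and clamp it in the left-hand vice

TASK

One of the two black specimen mounts lies face down, showing its grooved back instead of the round steel disc. Open the small vice (left-handed knob: clockwise from above opens, anticlockwise closes), turn that mount over and set it flat, disc up and centred across the vice, on the seat between the jaws with its grooves parallel to the jaw faces, then close the jaws until it is clamped firmly against the fixed jaw. Leave the other mount, the core, the tin and the jar where they are.

Things in the scene. Friction and masses are not known exactly. Their poses are not given: they have to be found in the camera images.
- mount: The face-down mount: black block 44 (x) x 50 (y) x 32 mm (z), 0.14 kg, origin at its centre. +z leaves the BACK, with two grooves along y, 7 mm wide, 6 mm deep; a flush 28 mm steel disc lies in the -z face. At the start +z points up; in the end it must point down (disc up). It stands stably on any side. Gripped across its 50 mm (closing along y) it can be tipped about y, 90 degrees at a time.
- other_mount: A second mount of the same size that already lies disc up: leave it alone. Origin at the block's centre, +z out of the disc face. The two mounts may be in either place. Tall sieve shakers stand on the left (y > 0.42 where x > 0.48) and right (y < -0.28 where x > 0.58): a leaning wrist needs free space, best between the mounts and the vice.
- vice: Grey vice, fixed, 200 x 64 mm. Origin on the table under the clamped mount's middle; x runs from fixed jaw to moving jaw and knob, z up; x = -58 to 142 mm. Base 8 mm thick; seat 36 mm wide (y), top at 14 mm; fixed jaw face at x = -22, 16 mm thick; jaws 34 mm wide, tops at z = 34 mm, so fingers pass beside them (y). Moving jaw ends at x = 58 when open; knob housing x = 62 to 138, top at 32.
- seat (a point): Point on the seat's surface (14 mm above the table) where the middle of the mount's underside lies when it is clamped against the fixed jaw; axes as the vice's.
- knob_grip (a point): Point on the knob's axis, 55 mm above the table, 100 mm from the seat along the vice's x; axes as the vice's. The knob is round, fluted, black, 40 mm across, from 36 to 64 mm above the table, with a vertical axis: any grasp yaw will do.
- vice_knob (a joint): Knob angle, rad, 0 to 1.8, growing CLOCKWISE seen from above (left-handed). Free gap between the jaw faces = 36 mm + 10 mm per rad (54 mm at 1.8). Starts at 0 to 0.3, too narrow for the mount's 44 mm; clockwise opens. When closing, the mount is touched at 0.8 (against the fixed jaw). About 0.25 N m of friction; stays where it is left.
- jaw_pad (a joint): How far the sprung face of the moving jaw is pushed back, m, 0 (free) to 0.006 (bottomed); spring 2500 N/m. With the mount between the jaws it grows 10 mm per rad of closing beyond touch; 0.0015 or more counts as clamped, 0.003 is a good value.
- core: Grey mortar core, upright cylinder 50 mm across, 42 mm high; origin at its underside. Bystander.
- tin: Low round sample tin, 53 mm across, 29 mm high; origin at its underside. Bystander.
- jar: Small glass sample jar with a dark screw lid, 41 mm across, 62 mm high; origin at its underside. Bystander.

How it is judged:
On the way, in this order (a step that is already met when the one before it is completed fails the run):
1. the vice has been opened wider than the mount (knob turned clockwise past 0.9 rad) (value of joint vice_knob above 0.9 rad), for 0.1 s.
2. the mount lies disc up on the seat between the jaws (angle between mount's own z axis and vertical above 3.04 rad and z of mount in the frame of seat between 0.012 and 0.019 m and x of mount in the frame of seat between -0.004 and 0.012 m and y of mount in the frame of seat between -0.012 and 0.012 m), for 0.2 s.
At the end, for the whole second after the job is handed in: The mount lies flat on the seat, disc up (0.1 rad), its x along the vice's x either way round (0.1 rad), within 3 mm of the seat point along the vice and 12 mm across it, against the fixed jaw, the sprung jaw face pushed back over 1.5 mm, at rest; the bystanders not moved (angle between mount's own z axis and vertical above 3.04 rad and z of mount in the frame of seat between 0.012 and 0.019 m and x of mount in the frame of seat between -0.003 and 0.003 m and y of mount in the frame of seat between -0.012 and 0.012 m and angle between the x axis of mount and the x axis of vice, either way round below 0.1 rad and value of joint jaw_pad above 0.0015 m and linear speed of mount below 0.02 m/s and angular speed of mount below 0.2 rad/s); the robot touches nothing.
It fails at once if the other specimen mount is moved by more than 25 mm or tipped (distance of other_mount from where it was at the start of the episode above 0.025 m or angle between other_mount's own z axis and vertical above 0.5 rad).
It fails at once if the mortar core is moved by more than 25 mm or tipped (distance of core from where it was at the start of the episode above 0.025 m or angle between core's own z axis and vertical above 0.5 rad).
It fails at once if the sample tin is moved by more than 25 mm or tipped (distance of tin from where it was at the start of the episode above 0.025 m or angle between tin's own z axis and vertical above 0.5 rad).
It fails at once if the sample jar is moved by more than 25 mm or tipped (distance of jar from where it was at the start of the episode above 0.025 m or angle between jar's own z axis and vertical above 0.5 rad).
It also fails if it takes over 67 s, if anything falls off the work surface, if the arm or the gripper's body presses on something with over 40 N, if the wrist force passes 120 N, or if a joint passes its speed limit or range.

ROBOT

A 7-joint arm with a two-finger parallel gripper is mounted at the origin on a cart in front of the work surface, level with it; the furniture and walls round the work are solid. World frame = base frame: x ahead of the robot, y to its left, z up, the work surface at z = 0. Lengths are in m, angles in rad, forces in N, time in s.
With the tool pointing down it reaches from about 0.35 to 0.9 m from the base axis. Payload 8.1 kg.
Tool frame: the origin (TCP) lies at the very end of the fingers, on their centre line; the grasp point (between the pads) lies 19 mm behind it (arm.tcp_to_grasp is the distance from the TCP to the grasp point, in m); z points along the fingers, y is the line along which they close (so a half turn about z gives the same grasp; the last joint's range is limited). The gripper opens to 92 mm and grips with 3 to 60 N. Pads are 19 mm wide; open, the fingers measure 130 mm over their backs; the gripper's body (75 mm by 190 mm) begins 47 mm behind the grasp point.
Start: joints at [1.193, 0.434, 0.025, 1.573, -0.012, 1.134, -0.075], TCP at [0.17, -0.602, 0.227] pointing down, gripper open.
Joint ranges: [-2.62, 2.62], [-0.44, 2.09], [-1.27, 1.32], [0.08, 2.57], [-1.32, 4.46], [0.12, 2], [-2.74, 2.74]. Speed limits (rad/s): [2.22, 2.22, 3.01, 3.01, 3.14, 3.14, 3.14].

INTERFACE

Orientations are given as a rotation vector (axis times angle).
In Python, from cell import arm gives the robot as it stands.
- The arm moves only by the shell command python3 nudge.py 'ROWS' [FORCE]. ROWS is a JSON list of rows, 1 to 10 of them, each an object with the fields dx, dy, dz (the shift in units of 50 mm), turn (a turn about the tool's z in rad), finger_gap (the opening from 0.0 (shut) to 1.0 (fully open)); a field left out counts as zero (the opening has to be given); each row shifts and turns the commanded pose from where the row before left it, along the tool's axes as they then stand; what a row does not reach is not made up. A row lasts 1/10 s, in which the tool goes at most 0.05 m and 0.15 rad, less where a joint would pass 70% of its speed; a pose out of reach is approached as far as the arm can. The fingers move at their own pace and stop on an object; FORCE is the grip in N (left out, the last holds). Time passes only in rows, so rows that do not move let the fingers close. It prints the time, the measured TCP pose, the force, the opening and the grip force at its end. Input that does not fit is refused with a message, and nothing moves.
- arm.observe(): the state, without advancing time (a new reading comes with each control period).
- arm.get_image(name): name is "scene" or "side" or "wrist"; returns a dict with "image" (420x560x3 uint8, blue, green, red), "fx", "fy", "cx", "cy" (pixels), "cam_to_world" (4x4, takes a point from camera to world coordinates); the wrist camera has in their place "mount" (4x4, takes a point from camera to tool coordinates, whose origin is the TCP and whose axes are the flange's). Camera axes: x right, y down, z forward; pixel columns grow to the right and rows downward; lengths in m; the calibration is good to about 2 mm. The wrist camera is an equidistant fisheye: a pixel r from the principal point sees the ray r / f radians off the axis. A picture is of the moment at which its call begins: read the wrist's pose just before it. There is no depth.
- arm.sign_off(): hands the job in; it is judged then, once.
The state is a dict: "clock": time; "joints": joint angles; "dq": joint speeds; "joint_efforts": joint torques, N m; "position": TCP position; "ee_rot": TCP orientation; "force": force on the tool from outside, world axes, zero at the start; "ft_torque": the same for the moment, N m; "width": opening from 0.0 (shut) to 1.0 (fully open); "gripper_force": force on a finger pad.
Only numpy, scipy, OpenCV 4.12 (cv2) and the standard library are available. Lean on these libraries where they do the work, as an engineer would, in place of code of your own. Each camera call takes 0.05 s, during which the arm holds its last target. There are 200 camera calls.

## Working session

There is one attempt and no reset: what is moved stays moved. The work goes in short steps, Python scripts to look and compute and a shell command to move; the robot and the scene stay as the last step left them, time stands still between calls to the robot, and variables do not carry over. Pictures are saved under pics/ and viewed, at most 10 in all, crops included, and the job is handed in when it is done.

```bash
ls; mkdir -p pics; python3 - <<'E'
from cell import arm
import cv2,numpy as np
np.set_printoptions(precision=4,suppress=True)
print(arm.observe())
for n in("scene","side"):
    d=arm.get_image(n); cv2.imwrite(f"pics/{n}0.png",d["image"]); print(n,d["fx"],d["fy"],d["cx"],d["cy"]);print(np.array(d["cam_to_world"]))
d=arm.get_image("wrist");print({k:v for k,v in d.items() if k!="image"})
E
```

```text
cell.py
nudge.py
pics
{'clock': 0.0, 'joints': array([ 1.1934,  0.4352,  0.025 ,  1.5741, -0.0116,  1.134 , -0.0751]), 'dq': array([-0.0005,  0.0004,  0.0022, -0.0016,  0.0002, -0.0004,  0.0007]), 'joint_efforts': array([ -0.0004, -66.7853,   0.9848, -31.4468,  -0.0606,   0.0427,
         0.0002]), 'position': array([ 0.1694, -0.6011,  0.2259]), 'ee_rot': array([-3.1105, -0.43  ,  0.0006]), 'force': array([ 0.1273, -0.519 ,  0.068 ]), 'ft_torque': array([-0.0517,  0.026 , -0.0449]), 'gripper_force': 0.0, 'width': 0.9987596773325873}
scene 426.542282734499 426.542282734499 283.7845152912901 207.58729929694846
[[-0.7253 -0.4387  0.5305 -0.0015]
 [-0.6883  0.4761 -0.5474  0.6497]
 [-0.0124 -0.7622 -0.6473  0.7567]
 [ 0.      0.      0.      1.    ]]
side 437.1133025720846 437.1133025720846 286.39969413423796 205.38942568923355
[[ 0.9464 -0.1847  0.2649  0.2401]
 [-0.3229 -0.5308  0.7836 -0.8847]
 [-0.0041 -0.8271 -0.562   0.7704]
 [ 0.      0.      0.      1.    ]]
{'fx': 325.19226210127806, 'fy': 325.19226210127806, 'cx': 285.6637228820887, 'cy': 211.1679388521101, 'mount': array([[-0.0006, -0.9551, -0.2962,  0.0803],
       [ 1.    , -0.0003, -0.001 , -0.0004],
       [ 0.0008, -0.2962,  0.9551, -0.1593],
       [ 0.    ,  0.    ,  0.    ,  1.    ]])}
```
View pics/scene0.png

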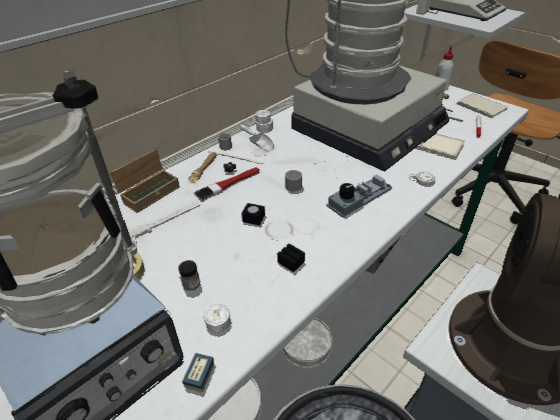

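View pics/side0.png

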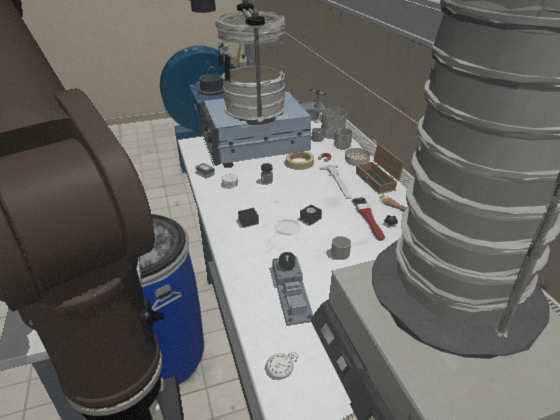

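The scene view shows the face-down grooved mount at about (291,257), the disc-up one at (253,213), and the vice at (358,195) with its knob at (347,190). Side view: target at (248,217), other mount (311,214), vice (292,285) with knob at (287,262). I'll enlarge these for precise points.

```bash
cat > h.py <<'E'
import numpy as np,cv2
from cell import arm
from scipy.spatial.transform import Rotation as R
np.set_printoptions(precision=4,suppress=True)
CAL={}
def cam(n):
    if n not in CAL: CAL[n]=arm.get_image(n)
    return CAL[n]
def at(n,u,v,z):
    d=cam(n);T=np.array(d["cam_to_world"]);r=T[:3,:3]@[(u-d["cx"])/d["fx"],(v-d["cy"])/d["fy"],1]
    return T[:3,3]+r*(z-T[2,3])/r[2]
def px(n,P):
    d=cam(n);T=np.array(d["cam_to_world"]);q=(np.atleast_2d(P)-T[:3,3])@T[:3,:3]
    return np.c_[q[:,0]/q[:,2]*d["fx"]+d["cx"],q[:,1]/q[:,2]*d["fy"]+d["cy"]]
def wpx(P,d,st):
    M=np.array(d["mount"]);Rt=R.from_rotvec(st["ee_rot"]).as_matrix()
    q=((np.atleast_2d(P)-st["position"])@Rt-M[:3,3])@M[:3,:3]
    th=np.arctan2(np.hypot(q[:,0],q[:,1]),q[:,2]);k=th*d["fx"]/np.hypot(q[:,0],q[:,1])
    return np.c_[q[:,0]*k+d["cx"],q[:,1]*k+d["cy"]]
def crop(img,u,v,w,h,s): return cv2.resize(img[v:v+h,u:u+w],None,fx=s,fy=s,interpolation=cv2.INTER_CUBIC)
E
python3 - <<'E'
from h import *
a=cv2.imread("pics/scene0.png");b=cv2.imread("pics/side0.png")
r1=np.hstack([crop(a,265,235,50,40,8),crop(b,225,197,50,40,8)])
r2=np.hstack([crop(a,320,168,80,56,5)[:280],crop(b,255,248,80,80,5)[:280]])
r2b=np.hstack([crop(a,320,168,80,56,5),crop(b,250,248,80,80,5)[:280]])
cv2.imwrite("pics/c1.png",np.vstack([r1,cv2.resize(r2b,(800,280))]))
print(at("scene",291,257,.03),at("side",248,217,.03),at("scene",347,185,.064),at("side",287,256,.064))
E
```

```text
[0.4602 0.152  0.03  ] [0.4645 0.1274 0.03  ] [ 0.5063 -0.1179  0.064 ] [ 0.503  -0.1097  0.064 ]
```

View pics/c1.png

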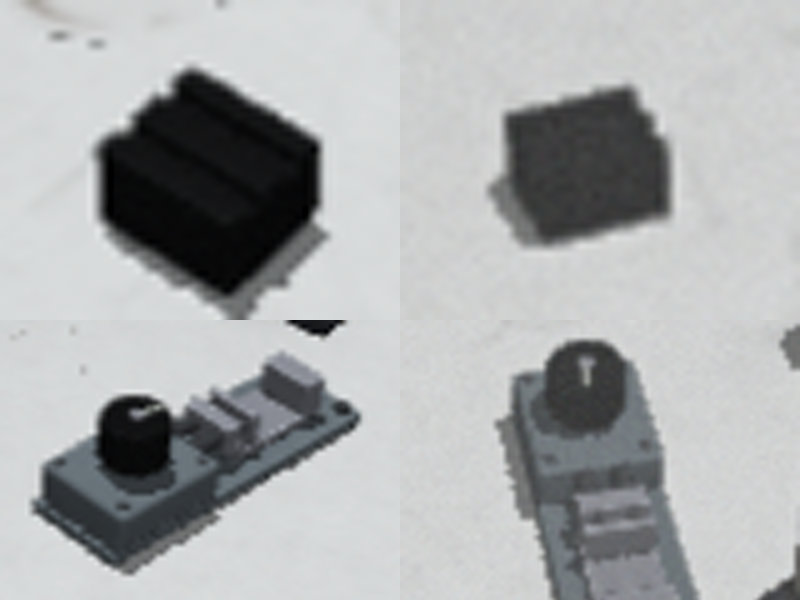

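Clear view: target block corners and vice base/housing corners can be read. I'll fit poses to both cameras.

```bash
cat > fit.py <<'E'
from h import *
from scipy.optimize import least_squares
S=lambda x,y:(265+(x+.5)/8-.5,235+(y+.5)/8-.5)
D=lambda x,y:(225+(x-400+.5)/8-.5,197+(y+.5)/8-.5)
VS=lambda x,y:(320+(x+.5)/5-.5,168+(y-320+.5)/5-.5)
VD=lambda x,y:(250+(x-400+.5)/5-.5,248+(y-320+.5)/5-.5)
t=[at("scene",*S(*p),.032) for p in((100,148),(190,70),(320,143),(235,225))];print(np.array(t))
print("edges",[np.linalg.norm(t[i]-t[(i+1)%4]) for i in range(4)])
print("side top",at("side",*D(508,115),.032),at("side",*D(632,88),.032),"bottom",at("side",*D(545,243),0),at("side",*D(668,213),0))
print("vice base",[at("scene",*VS(*p),z) for p,z in(((35,505),.008),((125,572),0),((360,418),.008))])
print("housing top",[at("scene",*VS(*p),.032) for p in((42,475),(122,520),(215,470))])
print("fixedjaw",[at("scene",*VS(*p),.034) for p in((263,368),(280,352),(325,380),(308,395))])
print("side housing",[at("side",*VD(*p),.032) for p in((515,375),(540,475),(662,455),(635,362))])
print("knob",at("scene",*VS(134,410),.064),at("side",*VD(586,372),.064))
E
python3 fit.py
```

```text
[[0.4912 0.1663 0.032 ]
 [0.4938 0.1251 0.032 ]
 [0.4455 0.1213 0.032 ]
 [0.4421 0.1618 0.032 ]]
edges [np.float64(0.04128140389464677), np.float64(0.048418828564720545), np.float64(0.040670414467679696), np.float64(0.04938547481756371)]
side top [0.444  0.1641 0.032 ] [0.4919 0.1661 0.032 ] bottom [0.4462 0.1252 0.    ] [0.4938 0.1282 0.    ]
vice base [array([ 0.5349, -0.0718,  0.008 ]), array([ 0.4705, -0.0687,  0.    ]), array([ 0.4474, -0.2577,  0.008 ])]
housing top [array([ 0.5308, -0.0707,  0.032 ]), array([ 0.4765, -0.07  ,  0.032 ]), array([ 0.4652, -0.1369,  0.032 ])]
fixedjaw [array([ 0.4978, -0.2288,  0.034 ]), array([ 0.4995, -0.2483,  0.034 ]), array([ 0.4656, -0.2429,  0.034 ]), array([ 0.4647, -0.2246,  0.034 ])]
side housing [array([ 0.477 , -0.0721,  0.032 ]), array([ 0.4667, -0.1456,  0.032 ]), array([ 0.5272, -0.1518,  0.032 ]), array([ 0.5382, -0.0827,  0.032 ])]
knob [ 0.5059 -0.1147  0.064 ] [ 0.5002 -0.1166  0.064 ]
```

Measured: target centre ≈ (0.4685, 0.145), size checks OK (41–49 mm edges). Its grooves lie along world x, about 0.065 rad off. Vice x axis points to world +y tilted ~0.14 rad toward +x, with the knob at ≈ (0.502, −0.115). I'll move above the knob now.

Units first: shifts go in units of 50 mm. So 0.038 m is 0.76, -0.031 m is -0.62.

```bash
python3 nudge.py '[{"dx": 0.76, "dy": -0.62, "finger_gap": 1}, {"dx": 0.76, "dy": -0.62, "finger_gap": 1}, {"dx": 0.76, "dy": -0.62, "finger_gap": 1}, {"dx": 0.76, "dy": -0.62, "finger_gap": 1}, {"dx": 0.76, "dy": -0.62, "finger_gap": 1}, {"dx": 0.76, "dy": -0.62, "finger_gap": 1}, {"dx": 0.76, "dy": -0.62, "finger_gap": 1}, {"dx": 0.76, "dy": -0.62, "finger_gap": 1}, {"dx": 0.76, "dy": -0.62, "finger_gap": 1}, {"dx": 0.76, "dy": -0.62, "finger_gap": 1}]' 20; python3 nudge.py '[{"dx": 0.72, "dy": -0.66, "finger_gap": 1}, {"dx": 0.72, "dy": -0.7, "finger_gap": 1}, {"finger_gap": 1}, {"finger_gap": 1}]'
python3 - <<'E'
from h import *
s=arm.observe();d=arm.get_image("wrist");cv2.imwrite("pics/w1.png",d["image"]);print(s["clock"],s["joints"],s["position"],s["ee_rot"])
for p in [(.502,-.115,.064),(.4685,.145,.032),(.488,-.213,.014)]: print(wpx(p,d,s))
E
```

```text
clock: 1.35
position: [0.4521, -0.1984, 0.2271]
ee_rot: [3.111, 0.43, 0.001]
force: [1.5, -0.9, 0.9]
width: 1.003
gripper_force: 0.0
clock: 1.75
position: [0.5024, -0.114, 0.2266]
ee_rot: [-3.111, -0.435, 0.0]
force: [0.2, -0.6, -1.3]
width: 0.997
gripper_force: 0.0
1.75 [ 0.3371  0.2763 -0.2718  1.8198  0.084   1.0569 -1.259 ] [ 0.5024 -0.114   0.2266] [-3.1111 -0.4352  0.0002]
[[287.2232 193.4843]]
[[ 81.2294 159.7234]]
[[360.8495 215.7957]]
```

View pics/w1.png

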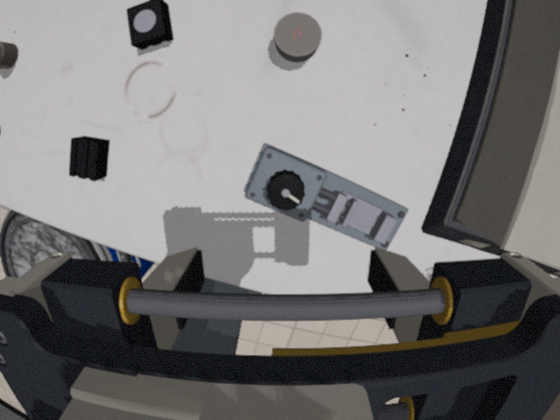

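The wrist view puts the knob at (286,191) against a predicted (287,193), so the estimate is within about 2 mm. Base corners are near (265,144), (245,195), (407,209) and (390,248). To keep joint 7 in range I'll pre-turn anticlockwise 1.5 rad, then descend, grip and turn clockwise.

```bash
python3 - <<'E'
from h import *
from scipy.optimize import least_squares
s=dict(position=np.array([.5024,-.114,.2266]),ee_rot=np.array([-3.1111,-.4352,.0002]));d=arm.get_image("wrist")
S=lambda x,y:(320+(x+.5)/5-.5,168+(y-320+.5)/5-.5)
# vice-frame points (base outline, jaw) and pixels
W=[((142,-32,8),(265,144)),((142,32,8),(245,195)),((-58,-32,8),(407,209)),((-58,32,8),(390,248)),((100,0,64),(286,191))]
A=[((142,-32,8),S(35,505)),((142,32,0),S(125,572)),((-58,32,8),S(360,418)),((-38,-17,34),S(280,352)),((-22,-17,34),S(263,368)),((-38,17,34),S(325,380)),((100,0,64),S(134,410))]
D=lambda x,y:(250+(x-400+.5)/5-.5,248+(y-320+.5)/5-.5)
def g(v,L):
    P=np.array([a for a,_ in L])/1e3;c,n=np.cos(v[2]),np.sin(v[2])
    return np.c_[P[:,0]*c-P[:,1]*n+v[0],P[:,0]*n+P[:,1]*c+v[1],P[:,2]]
rW=lambda v:(wpx(g(v,W),d,s)-[b for _,b in W])
rA=lambda v:(px("scene",g(v,A))-[b for _,b in A])
for f in (rW,rA,lambda v:np.vstack([rW(v),rA(v)])):
    o=least_squares(lambda v:f(v).ravel(),[.488,-.213,1.43],x_scale=[.01,.01,.1],loss="soft_l1");print(o.x,o.fun.round(1))
    print("knob",o.x[:2]+.1*np.array([np.cos(o.x[2]),np.sin(o.x[2])]))
# target mount centre from wrist: top corners
E
python3 nudge.py '[{"dx": 0.04, "dz": 0.2, "turn": -0.15, "finger_gap": 1}, {"dz": 0.4, "turn": -0.15, "finger_gap": 1}, {"dz": 0.4, "turn": -0.15, "finger_gap": 1}, {"dz": 0.4, "turn": -0.15, "finger_gap": 1}, {"dz": 0.4, "turn": -0.15, "finger_gap": 1}, {"dz": 0.4, "turn": -0.15, "finger_gap": 1}, {"dz": 0.4, "turn": -0.15, "finger_gap": 1}, {"dz": 0.4, "turn": -0.15, "finger_gap": 1}, {"dz": 0.4, "turn": -0.15, "finger_gap": 1}, {"turn": -0.15, "finger_gap": 1}]'
```

```text
[ 0.4911 -0.2143  1.4624] [-1.1 -0.1 -0.4 -1.6  4.2 -2.6 -1.   1.6  1.2  2.5]
knob [ 0.502  -0.1149]
[ 0.4871 -0.2086  1.4507] [-0.3 -0.1 -1.7  0.6  0.6 -0.9  0.   0.  -0.3 -1.1  0.3 -0.2  0.8  2. ]
knob [ 0.499  -0.1094]
[ 0.4902 -0.2136  1.4565] [-1.5  0.  -1.  -1.7  3.5 -1.7 -2.   2.3  0.4  2.7  0.1 -1.3 -1.2 -0.7
  0.6 -2.2  0.1 -1.2 -0.2 -2.3  0.3 -1.5  1.2  0.7]
knob [ 0.5016 -0.1143]
clock: 2.9
position: [0.5017, -0.1165, 0.0544]
ee_rot: [-1.978, -2.437, 0.004]
force: [0.5, -0.3, 0.6]
width: 0.998
gripper_force: 0.0
```

```bash
python3 nudge.py '[{"dx": 0.04, "dz": 0.3, "finger_gap": 1}, {"finger_gap": 0.3}, {"finger_gap": 0.3}, {"finger_gap": 0.3}, {"finger_gap": 0.3}, {"finger_gap": 0.3}]' 30; python3 nudge.py '[{"turn": 0.13, "finger_gap": 0.3}, {"turn": 0.13, "finger_gap": 0.3}, {"turn": 0.13, "finger_gap": 0.3}, {"turn": 0.13, "finger_gap": 0.3}, {"turn": 0.13, "finger_gap": 0.3}, {"turn": 0.13, "finger_gap": 0.3}, {"turn": 0.13, "finger_gap": 0.3}, {"turn": 0.13, "finger_gap": 0.3}, {"turn": 0.13, "finger_gap": 0.3}, {"turn": 0.13, "finger_gap": 0.3}]'; python3 nudge.py '[{"finger_gap": 0.3}, {"finger_gap": 0.3}]';python3 - <<'E'
from h import *
s=arm.observe();print(s["ft_torque"],s["position"],s["ee_rot"],s["joints"])
E
```

```text
clock: 3.5
position: [0.5038, -0.113, 0.0422]
ee_rot: [1.984, 2.435, 0.0]
force: [-0.5, 0.5, -0.1]
width: 0.617
gripper_force: 0.0
clock: 4.5
position: [0.5032, -0.1131, 0.042]
ee_rot: [3.055, 0.731, -0.001]
force: [-1.0, -0.9, 0.7]
width: 0.428
gripper_force: 30.0
clock: 4.7
position: [0.5033, -0.113, 0.0419]
ee_rot: [3.052, 0.743, -0.001]
force: [-1.9, -1.9, 3.4]
width: 0.431
gripper_force: 30.0
[-0.3233  0.5139 -0.2104] [ 0.5033 -0.113   0.0419] [ 3.0519  0.7435 -0.0006] [ 0.2497  0.507  -0.1775  2.0172  0.1471  0.6294 -1.118 ]
```

```bash
for i in 1; do python3 nudge.py '[{"turn": 0.12, "finger_gap": 0.3}, {"turn": 0.12, "finger_gap": 0.3}]' 20 ; python3 -c 'from cell import arm;print(arm.observe()["ft_torque"])'; python3 nudge.py '[{"turn": 0.12, "finger_gap": 0.3}]' ; python3 -c 'from cell import arm;print(arm.observe()["ft_torque"])'; python3 nudge.py '[{"turn": 0.12, "finger_gap": 0.3}]'; python3 -c 'from cell import arm;print(arm.observe()["ft_torque"])'; python3 nudge.py '[{"turn": 0.12, "finger_gap": 0.3}]'; python3 -c 'from cell import arm;print(arm.observe()["ft_torque"])'; done
```

```text
clock: 4.9
position: [0.5032, -0.113, 0.0419]
ee_rot: [-3.12, -0.367, 0.001]
force: [-3.4, -2.1, 3.6]
width: 0.424
gripper_force: 20.0
[-0.23724482  0.56500033  0.25953551]
clock: 5.0
position: [0.5032, -0.113, 0.0419]
ee_rot: [3.136, 0.179, -0.001]
force: [-2.4, -1.1, 2.9]
width: 0.43
gripper_force: 20.0
[-0.27580666  0.55481776  0.22902986]
clock: 5.1
position: [0.5033, -0.113, 0.0419]
ee_rot: [3.141, -0.01, -0.0]
force: [-2.5, -2.2, 2.9]
width: 0.431
gripper_force: 20.0
[-0.26053608  0.59327865  0.24163469]
clock: 5.2
position: [0.5034, -0.113, 0.0419]
ee_rot: [3.135, -0.198, 0.0]
force: [1.4, -2.1, 0.1]
width: 0.431
gripper_force: 20.0
[-0.43586557 -0.37889644  0.53668316]
```

The torque jump on the last row marks the open stop, so the knob is at 1.8 rad. I'll release, lift, turn and go above the mount.

```bash
python3 nudge.py '[{"finger_gap": 0.7}, {"finger_gap": 0.7}, {"finger_gap": 0.7}, {"finger_gap": 0.7}]'; python3 nudge.py '[{"dz": -0.6, "finger_gap": 0.9}, {"dz": -0.6, "turn": -0.1, "finger_gap": 0.9}, {"dz": -0.6, "turn": -0.15, "finger_gap": 0.9}, {"dz": -0.4, "turn": -0.15, "finger_gap": 0.9}, {"turn": -0.15, "finger_gap": 0.9}, {"turn": -0.15, "finger_gap": 0.9}, {"turn": -0.15, "finger_gap": 0.9}, {"turn": -0.15, "finger_gap": 0.9}, {"turn": -0.15, "finger_gap": 0.9}, {"turn": -0.15, "finger_gap": 0.9}]'; python3 nudge.py '[{"turn": -0.15, "finger_gap": 0.9}, {"turn": -0.15, "finger_gap": 0.9}, {"turn": -0.15, "finger_gap": 0.9}, {"dx": 0.86, "dy": -0.06, "finger_gap": 0.9}, {"dx": 0.86, "dy": -0.06, "finger_gap": 0.9}, {"dx": 0.86, "dy": -0.06, "finger_gap": 0.9}, {"dx": 0.86, "dy": -0.06, "finger_gap": 0.9}, {"dx": 0.86, "dy": -0.06, "finger_gap": 0.9}, {"finger_gap": 0.9}, {"finger_gap": 0.9}]'
python3 - <<'E'
from h import *
s=arm.observe();d=arm.get_image("wrist");sc=arm.get_image("scene")["image"]
cv2.imwrite("pics/w2.png",np.hstack([d["image"],crop(sc,300,150,120,210,2)]));print(s["clock"],s["joints"],s["position"],s["ee_rot"],2*np.arctan2(s["ee_rot"][1],s["ee_rot"][0]))
E
```

```text
clock: 5.6
position: [0.5036, -0.1127, 0.0417]
ee_rot: [-3.135, 0.193, -0.0]
force: [-0.1, 0.4, -0.1]
width: 0.691
gripper_force: 0.0
clock: 6.6
position: [0.5034, -0.1129, 0.1517]
ee_rot: [2.608, 1.751, 0.0]
force: [0.4, 0.3, -0.2]
width: 0.898
gripper_force: 0.0
clock: 7.6
position: [0.4767, 0.102, 0.1517]
ee_rot: [2.156, 2.285, -0.0]
force: [-0.4, -0.7, 0.3]
width: 0.905
gripper_force: 0.0
7.6 [ 0.0696  0.3448 -0.4909  1.9643  0.2081  0.8813 -0.4723] [0.4767 0.102  0.1517] [ 2.1563  2.2847 -0.    ] 1.6285981158638567
```

View pics/w2.png

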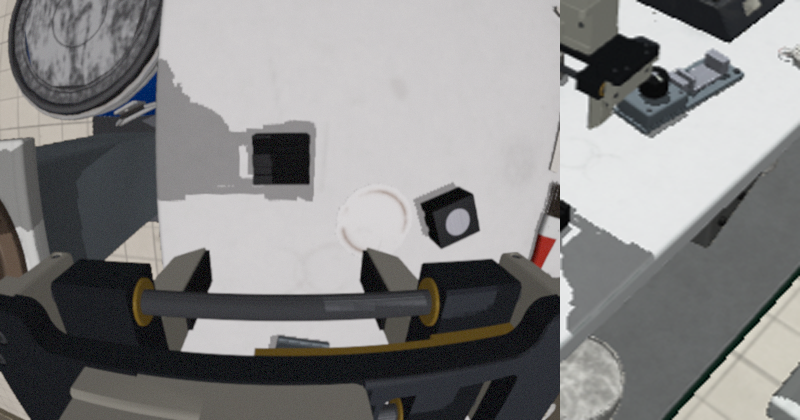

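```bash
python3 - <<'E'
from h import *
from scipy.optimize import least_squares
s=dict(position=np.array([.4767,.102,.1517]),ee_rot=np.array([2.1563,2.2847,0]));d=arm.get_image("wrist")
C=np.array([[253,133],[310,133],[310,185],[253,185]])
def corners(v):
    c,n=np.cos(v[2]),np.sin(v[2]);P=np.array([[-25,22],[25,22],[25,-22],[-25,-22]])/1e3
    return np.c_[P@[c,-n]+v[0],P@[n,c]+v[1],np.full(4,.032)]
o=least_squares(lambda v:(wpx(corners(v),d,s)-C).ravel(),[.4685,.145,.06],x_scale=[.01,.01,.1]);print(o.x,o.fun)
psi=1.6286;dv=o.x[:2]-s["position"][:2];print("tool",dv@[np.cos(psi),np.sin(psi)],dv@[np.sin(psi),-np.cos(psi)])
E
```

```text
[0.4705 0.1432 0.0554] [-0.7943  0.9594  0.7632  0.9472 -0.0645 -0.9543  0.0956 -1.0191]
tool 0.04148196687207984 -0.0038481521332647058
```

Fit is within 1 px: mount at (0.4705, 0.1432), yaw 0.055, aligned with the tool. Rows can't tilt the tool, so I'll grip the block by its +y end (small top-corner overlap) and lever its far end up over the vice housing's end by lowering.

Scaled: 0.04 m is 0.8, 0.035 m is 0.7.

```bash
python3 nudge.py '[{"dx": 0.64, "dy": -0.04, "finger_gap": 0.9}, {"dx": 0.64, "dy": -0.04, "finger_gap": 0.9}, {"dz": 0.8, "finger_gap": 0.9}, {"dz": 0.8, "finger_gap": 0.9}, {"dz": 0.7, "finger_gap": 0.9}, {"dz": 0.254, "finger_gap": 0.9}, {"finger_gap": 0.9}]'; python3 nudge.py '[{"finger_gap": 0.4}, {"finger_gap": 0.4}, {"finger_gap": 0.4}, {"finger_gap": 0.4}, {"finger_gap": 0.4}, {"finger_gap": 0.4}, {"finger_gap": 0.4}]' 15; python3 nudge.py '[{"dz": -0.3, "finger_gap": 0.4}, {"dz": -0.3, "finger_gap": 0.4}, {"dz": -0.3, "finger_gap": 0.4}, {"finger_gap": 0.4}, {"finger_gap": 0.4}]'
python3 - <<'E'
from h import *
a=arm.get_image("scene")["image"];b=arm.get_image("side")["image"];w=arm.get_image("wrist")["image"]
cv2.imwrite("pics/g1.png",np.hstack([crop(a,240,200,80,100,5),crop(b,210,150,80,100,5)]))
E
```

```text
clock: 8.45
position: [0.4688, 0.1634, 0.0228]
ee_rot: [-2.161, -2.278, 0.005]
force: [-0.6, 0.6, 0.7]
width: 0.901
gripper_force: 0.0
clock: 9.15
position: [0.4699, 0.1649, 0.0246]
ee_rot: [2.16, 2.28, 0.001]
force: [-0.4, -0.5, 7.7]
width: 0.54
gripper_force: 15.0
clock: 9.65
position: [0.4695, 0.1646, 0.0688]
ee_rot: [2.161, 2.28, 0.0]
force: [-0.8, -0.9, -1.3]
width: 0.538
gripper_force: 15.0
```

View pics/g1.png

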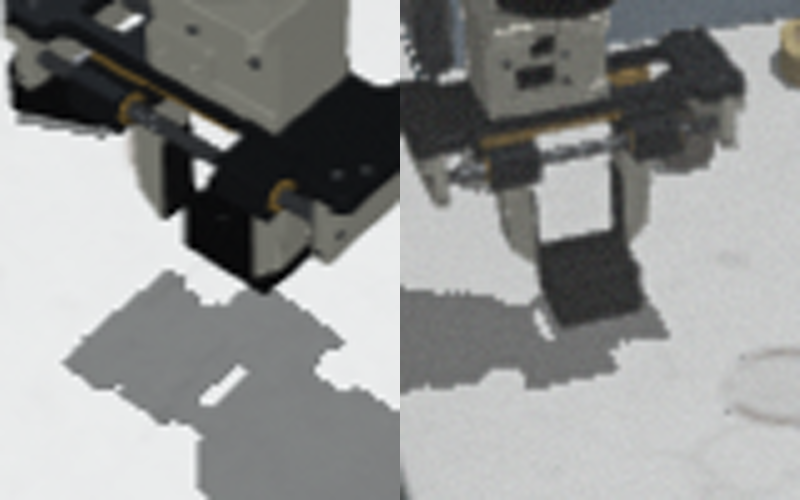

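```bash
cat > tilt.py <<'E'
from h import *
def block(piv,yawx,ang,off,hw=.022,hh=.016):
    """corner px: piv world, yawx groove heading, ang = far(-y) end UP rotation, off=(along tool x, z) of block centre from pivot"""
    g=np.array([np.cos(yawx),np.sin(yawx),0]);t=np.array([-np.sin(yawx),np.cos(yawx),0]);z=np.array([0,0,1.])
    c,s=np.cos(ang),np.sin(ang); T=c*t-s*z; Z=c*z+s*t
    o=np.array(piv)+off[0]*T+off[1]*Z
    return {(a,b,k):o+a*hw*T+b*hh*Z+k*.025*g for a in(-1,1) for b in(-1,1) for k in(-1,1)}
if __name__=="__main__":
    for deg in(0,-20,-40,-60,-90,30,60):
        B=block((.4695,.159,.0725),.055,np.radians(deg),(-.018,-.012))
        print(deg,{k:px("side",v)[0].round(0).astype(int).tolist() for k,v in B.items() if k[0]==-1})
E
python3 tilt.py
```

```text
0 {(-1, -1, -1): [243, 216], (-1, -1, 1): [259, 212], (-1, 1, -1): [242, 207], (-1, 1, 1): [259, 203]}
-20 {(-1, -1, -1): [242, 217], (-1, -1, 1): [258, 213], (-1, 1, -1): [242, 211], (-1, 1, 1): [259, 207]}
-40 {(-1, -1, -1): [240, 216], (-1, -1, 1): [256, 213], (-1, 1, -1): [242, 213], (-1, 1, 1): [258, 209]}
-60 {(-1, -1, -1): [239, 214], (-1, -1, 1): [255, 210], (-1, 1, -1): [241, 214], (-1, 1, 1): [257, 210]}
-90 {(-1, -1, -1): [236, 207], (-1, -1, 1): [252, 203], (-1, 1, -1): [239, 213], (-1, 1, 1): [255, 209]}
30 {(-1, -1, -1): [243, 211], (-1, -1, 1): [260, 207], (-1, 1, -1): [241, 200], (-1, 1, 1): [258, 196]}
60 {(-1, -1, -1): [242, 203], (-1, -1, 1): [259, 199], (-1, 1, -1): [239, 193], (-1, 1, 1): [256, 189]}
```

Block held level (bottom edge at side (242,215)/(258,212) matches 0° tilt). Checking the clearance to the core before moving to the housing end.

```bash
python3 - <<'E'
from h import *
print("core",at("scene",293,174,.042),at("side",341,241,.042),"other",at("scene",253,209,.032))
s=arm.observe();psi=2*np.arctan2(s["ee_rot"][1],s["ee_rot"][0]);print(psi,s["position"])
psi=1.456;dv=np.array([.5117,-.0378])-s["position"][:2];print("after turn, tool",dv@[np.cos(psi),np.sin(psi)],dv@[np.sin(psi),-np.cos(psi)])
E
```

```text
core [ 0.6668 -0.0799  0.042 ] [ 0.6657 -0.0753  0.042 ] other [0.6479 0.0956 0.032 ]
-4.6583784682135505 [0.4691 0.1646 0.0684]
after turn, tool -0.19623257490322701 0.065503657341236
```

Units first: shifts go in units of 50 mm. So -0.0327 m is -0.654, 0.0109 m is 0.218.

```bash
python3 nudge.py '[{"turn": 0.084, "finger_gap": 0.4}, {"turn": 0.084, "finger_gap": 0.4}, {"dx": -0.654, "dy": 0.218, "finger_gap": 0.4}, {"dx": -0.654, "dy": 0.218, "finger_gap": 0.4}, {"dx": -0.654, "dy": 0.218, "finger_gap": 0.4}, {"dx": -0.654, "dy": 0.218, "finger_gap": 0.4}, {"dx": -0.654, "dy": 0.218, "finger_gap": 0.4}, {"dx": -0.654, "dy": 0.218, "finger_gap": 0.4}, {"finger_gap": 0.4}, {"finger_gap": 0.4}]'
python3 - <<'E'
from h import *
a=arm.get_image("scene")["image"];b=arm.get_image("side")["image"]
cv2.imwrite("pics/g2.png",np.hstack([crop(a,290,140,100,100,4),crop(b,230,190,100,100,4)]))
E
```

```text
clock: 10.95
position: [0.512, -0.0383, 0.0687]
ee_rot: [-2.346, -2.088, 0.001]
force: [-0.3, 0.0, -2.0]
width: 0.538
gripper_force: 15.0
```

View pics/g2.png

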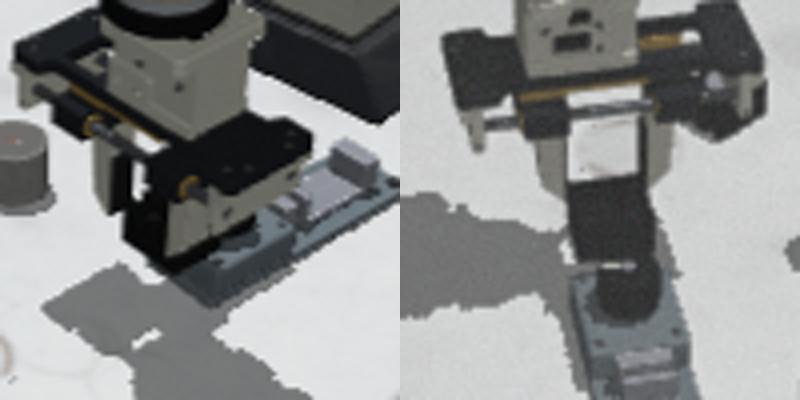

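Scaled: 0.01 m is 0.2, 0.007 m is 0.14.

```bash
python3 nudge.py '[{"dz": 0.2, "finger_gap": 0.4}, {"dz": 0.14, "finger_gap": 0.4}, {"dz": 0.14, "finger_gap": 0.4}]'; python3 nudge.py '[{"dz": 0.12, "finger_gap": 0.4}, {"dz": 0.12, "finger_gap": 0.4}]';python3 nudge.py '[{"dz": 0.12, "finger_gap": 0.4}, {"dz": 0.12, "finger_gap": 0.4}, {"dz": 0.1, "finger_gap": 0.4}]'
python3 - <<'E'
from h import *
from tilt import *
b=arm.get_image("side");cv2.imwrite("pics/t1.png",np.hstack([crop(arm.get_image("scene")["image"],290,140,100,100,4),crop(b["image"],230,190,100,100,4)]))
E
```

```text
clock: 11.35
position: [0.5126, -0.0357, 0.0446]
ee_rot: [-2.342, -2.093, -0.003]
force: [1.7, 5.5, 4.4]
width: 0.543
gripper_force: 15.0
clock: 11.55
position: [0.5128, -0.0351, 0.0326]
ee_rot: [-2.341, -2.093, -0.004]
force: [-0.4, 6.8, 3.1]
width: 0.541
gripper_force: 15.0
clock: 11.85
position: [0.5124, -0.0371, 0.0155]
ee_rot: [2.344, 2.092, 0.001]
force: [1.0, 3.6, 2.9]
width: 0.541
gripper_force: 15.0
```

Scaled: -0.003 m is -0.06.

```bash
python3 nudge.py '[{"dx": -0.06, "finger_gap": 0.4}, {"dx": -0.06, "finger_gap": 0.4}, {"finger_gap": 0.4}]'
python3 - <<'E'
from h import *
b=arm.get_image("side");cv2.imwrite("pics/t2.png",np.hstack([crop(arm.get_image("scene")["image"],295,145,80,100,5),crop(b["image"],240,190,80,100,5)]))
print(arm.observe()["ft_torque"])
E
```

```text
clock: 12.25
position: [0.5119, -0.0398, 0.0161]
ee_rot: [-2.34, -2.093, -0.006]
force: [2.2, 15.2, -2.2]
width: 0.541
gripper_force: 15.0
[ 3.1354 -0.5261 -0.0408]
```

View pics/t2.png

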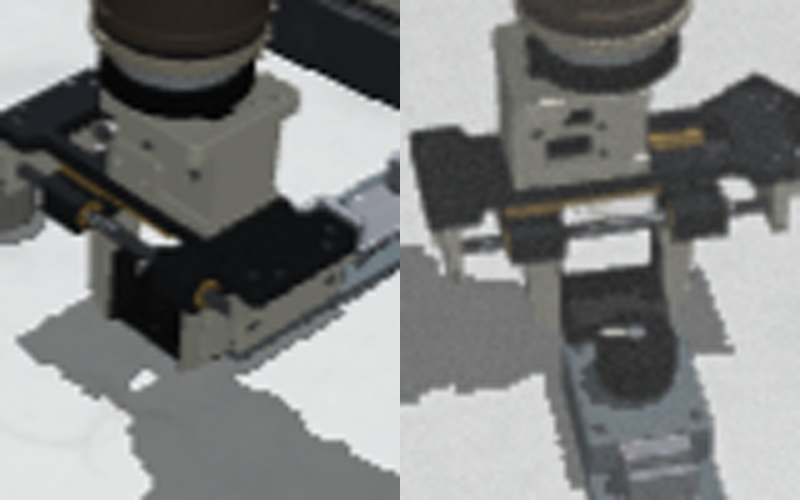

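The side view shows the block standing upright behind the knob, and the 15 N push means it's flush against the housing wall. I'll back off and set it down.

```bash
python3 nudge.py '[{"dx": 0.2, "dz": -0.04, "finger_gap": 0.4}, {"dx": 0.28, "finger_gap": 0.4}, {"dz": 0.08, "finger_gap": 0.4}, {"dz": 0.08, "finger_gap": 0.4}, {"finger_gap": 0.4}]';python3 nudge.py '[{"dz": 0.06, "finger_gap": 0.4}, {"finger_gap": 0.4}]';python3 nudge.py '[{"dz": 0.04, "finger_gap": 0.4}, {"finger_gap": 0.4}]'
```

```text
clock: 12.85
position: [0.5143, -0.0192, 0.0099]
ee_rot: [2.344, 2.092, 0.001]
force: [-0.6, 1.8, 2.3]
width: 0.544
gripper_force: 15.0
clock: 13.05
position: [0.5144, -0.0191, 0.0072]
ee_rot: [2.344, 2.092, 0.001]
force: [-2.0, 4.5, 6.2]
width: 0.545
gripper_force: 15.0
clock: 13.25
position: [0.5144, -0.0189, 0.0054]
ee_rot: [2.344, 2.092, 0.002]
force: [-1.6, 5.1, 10.1]
width: 0.544
gripper_force: 15.0
```

Scaled: 0.002 m is 0.04.

```bash
python3 nudge.py '[{"dz": 0.04, "finger_gap": 0.4}, {"finger_gap": 0.4}]';python3 nudge.py '[{"finger_gap": 0.7}, {"finger_gap": 0.7}, {"finger_gap": 0.7}, {"finger_gap": 0.8}, {"dz": -0.6, "finger_gap": 0.8}, {"dz": -0.8, "finger_gap": 0.8}, {"dz": -0.8, "finger_gap": 0.8}, {"dx": -0.4, "dz": -0.6, "finger_gap": 0.8}, {"finger_gap": 0.8}, {"finger_gap": 0.8}]'
python3 - <<'E'
from h import *
s=arm.observe();d=arm.get_image("wrist");print(s["position"],s["ee_rot"])
a=arm.get_image("scene")["image"];b=arm.get_image("side")["image"]
cv2.imwrite("pics/t3.png",np.vstack([crop(d["image"],130,60,400,150,2),np.hstack([crop(a,290,160,80,60,5)[:280],crop(b,250,210,80,60,5)[:280]])]))
E
```

```text
clock: 13.45
position: [0.5144, -0.0188, 0.0034]
ee_rot: [-2.344, -2.092, -0.002]
force: [-1.4, 5.9, 9.5]
width: 0.542
gripper_force: 15.0
clock: 14.45
position: [0.512, -0.0403, 0.1433]
ee_rot: [2.345, 2.089, 0.001]
force: [-0.4, -0.2, -0.5]
width: 0.802
gripper_force: 0.0
[ 0.512  -0.0403  0.1433] [2.3453 2.0885 0.0008]
```

View pics/t3.png

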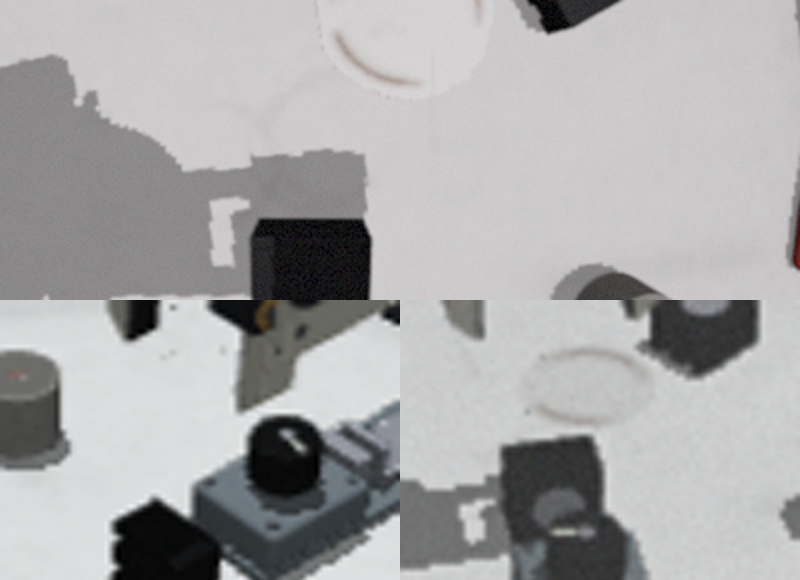

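One flip is done: the block stands on its side with the disc facing the knob (side view ≈(555,505)) and the grooves on the +y face. Now locate it numerically.

```bash
python3 - <<'E'
from h import *
from scipy.optimize import least_squares
s=arm.observe();d=arm.get_image("wrist");g=d["image"].max(2)
psi=2*np.arctan2(s["ee_rot"][1],s["ee_rot"][0])%(2*np.pi);print("psi",psi)
for v in range(164,250,6): 
    u=np.where(g[v,230:340]<45)[0]+230; print(v,(u.min(),u.max(),len(u)) if len(u) else None,end=" ")
M=np.array(d["mount"]);Rt=R.from_rotvec(s["ee_rot"]).as_matrix()
def wat(u,v,z):
    f=lambda p:(wpx([[p[0],p[1],z]],d,s)-[u,v]).ravel()
    return least_squares(f,[.51,-.03],x_scale=.01).x
print();
for n,p in dict(botL=(261,169,0),botR=(311,169,0),topL=(255,178.5,.044),topR=(315.5,178.5,.044)).items():
    w=wat(*p);print(n,w,"vice-x from knob",(w-[.503,-.1133])@[.1146,.9934])
E
```

```text
psi 1.4573352973224853
164 None 170 None 176 (np.int64(260), np.int64(314), 55) 182 (np.int64(258), np.int64(316), 55) 188 (np.int64(258), np.int64(316), 58) 194 (np.int64(258), np.int64(316), 58) 200 (np.int64(259), np.int64(316), 57) 206 (np.int64(259), np.int64(316), 57) 212 (np.int64(259), np.int64(315), 57) 218 None 224 None 230 None 236 None 242 None 248 None 
botL [ 0.4907 -0.0076] vice-x from knob 0.10360869322404495
botR [ 0.5373 -0.0129] vice-x from knob 0.10367395830673416
topL [ 0.4892 -0.0076] vice-x from knob 0.10338953225759169
topR [ 0.5377 -0.0132] vice-x from knob 0.10345291224417451
```

The block measures consistently: back face at 103.5 mm from the knob axis along the vice, centred within 1 mm. Second grip at its +y end; the lever path now moves outward as it lowers.

Scaled: 0.0294 m is 0.588, 0.04 m is 0.8.

```bash
python3 nudge.py '[{"dx": 0.588, "dy": -0.032, "finger_gap": 0.8}, {"dz": 0.8, "finger_gap": 0.8}, {"dz": 0.8, "finger_gap": 0.8}, {"dz": 0.546, "finger_gap": 0.8}, {"finger_gap": 0.8}, {"finger_gap": 0.4}, {"finger_gap": 0.4}, {"finger_gap": 0.4}, {"finger_gap": 0.4}, {"finger_gap": 0.4}]' 15;  python3 nudge.py '[{"finger_gap": 0.4}, {"dz": -0.4, "finger_gap": 0.4}, {"dz": -0.6, "finger_gap": 0.4}, {"finger_gap": 0.4}]'
```

```text
clock: 15.65
position: [0.5147, -0.0101, 0.037]
ee_rot: [2.343, 2.09, 0.003]
force: [-0.6, -0.1, 7.9]
width: 0.537
gripper_force: 15.0
clock: 16.05
position: [0.5158, -0.0099, 0.0891]
ee_rot: [2.342, 2.089, 0.007]
force: [0.5, 0.1, -0.9]
width: 0.538
gripper_force: 15.0
```

Scaled: -0.022 m is -0.44, -0.0215 m is -0.43.

```bash
python3 nudge.py '[{"dx": -0.44, "finger_gap": 0.4}, {"dx": -0.43, "finger_gap": 0.4}, {"dz": 0.18, "finger_gap": 0.4}, {"dz": 0.18, "finger_gap": 0.4}, {"finger_gap": 0.4}]'; python3 nudge.py '[{"dx": 0.098, "dz": 0.06, "finger_gap": 0.4}, {"dx": 0.098, "dz": 0.06, "finger_gap": 0.4}, {"dx": 0.078, "dz": 0.084, "finger_gap": 0.4}, {"dx": 0.078, "dz": 0.084, "finger_gap": 0.4}]'; python3 nudge.py '[{"dx": 0.054, "dz": 0.1, "finger_gap": 0.4}, {"dx": 0.054, "dz": 0.1, "finger_gap": 0.4}, {"dx": 0.028, "dz": 0.112, "finger_gap": 0.4}, {"dx": 0.028, "dz": 0.112, "finger_gap": 0.4}]'; python3 nudge.py '[{"dz": 0.152, "finger_gap": 0.4}, {"dx": -0.026, "dz": 0.152, "finger_gap": 0.4}, {"finger_gap": 0.4}]'; python3 nudge.py '[{"dx": -0.06, "finger_gap": 0.4}, {"dx": -0.06, "finger_gap": 0.4}, {"finger_gap": 0.4}]'
python3 -c '
from h import *
cv2.imwrite("pics/t4.png",np.hstack([crop(arm.get_image("scene")["image"],295,145,80,100,5),crop(arm.get_image("side")["image"],240,190,80,100,5)]))'
```

```text
clock: 16.55
position: [0.5086, -0.0522, 0.0668]
ee_rot: [-2.343, -2.092, -0.001]
force: [-0.2, -0.3, -0.0]
width: 0.54
gripper_force: 15.0
clock: 16.95
position: [0.5109, -0.035, 0.053]
ee_rot: [2.344, 2.092, 0.001]
force: [-0.4, -0.5, 1.4]
width: 0.539
gripper_force: 15.0
clock: 17.35
position: [0.512, -0.0273, 0.0317]
ee_rot: [2.344, 2.092, 0.001]
force: [0.6, 2.2, 1.5]
width: 0.544
gripper_force: 15.0
clock: 17.65
position: [0.5117, -0.0285, 0.0158]
ee_rot: [-2.343, -2.091, -0.001]
force: [1.8, 4.6, -2.2]
width: 0.543
gripper_force: 15.0
clock: 17.95
position: [0.5115, -0.0305, 0.0165]
ee_rot: [-2.339, -2.093, -0.008]
force: [2.7, 17.2, -0.7]
width: 0.543
gripper_force: 15.0
```

```bash
python3 nudge.py '[{"dx": 0.2, "dz": -0.04, "finger_gap": 0.4}, {"dx": 0.3, "finger_gap": 0.4}, {"dz": 0.08, "finger_gap": 0.4}, {"dz": 0.06, "finger_gap": 0.4}, {"finger_gap": 0.4}]';python3 nudge.py '[{"dz": 0.06, "finger_gap": 0.4}, {"finger_gap": 0.4}]';python3 nudge.py '[{"dz": 0.06, "finger_gap": 0.4}, {"finger_gap": 0.4}]';python3 nudge.py '[{"dz": 0.04, "finger_gap": 0.4}, {"finger_gap": 0.4}]'
```

```text
clock: 18.55
position: [0.5129, -0.0111, 0.0111]
ee_rot: [-2.345, -2.09, 0.003]
force: [-0.3, 1.2, -1.0]
width: 0.543
gripper_force: 15.0
clock: 18.75
position: [0.5134, -0.0108, 0.0085]
ee_rot: [-2.345, -2.09, 0.001]
force: [-0.5, 0.0, -2.4]
width: 0.539
gripper_force: 15.0
clock: 18.95
position: [0.5138, -0.0104, 0.0058]
ee_rot: [2.345, 2.091, 0.0]
force: [0.2, -0.6, 1.2]
width: 0.541
gripper_force: 15.0
clock: 19.15
position: [0.5139, -0.0097, 0.004]
ee_rot: [2.344, 2.092, 0.001]
force: [-1.6, 1.7, 3.0]
width: 0.543
gripper_force: 15.0
```

Scaled: 0.002 m is 0.04.

```bash
python3 nudge.py '[{"dz": 0.04, "finger_gap": 0.4}, {"finger_gap": 0.4}]';python3 nudge.py '[{"finger_gap": 0.7}, {"finger_gap": 0.7}, {"finger_gap": 0.7}, {"finger_gap": 0.8}, {"dz": -0.6, "finger_gap": 0.8}, {"dz": -0.8, "finger_gap": 0.8}, {"dz": -0.8, "finger_gap": 0.8}, {"dx": -0.4, "dz": -0.6, "finger_gap": 0.8}, {"dx": -0.4, "finger_gap": 0.8}, {"finger_gap": 0.8}]'
python3 - <<'E'
from h import *
s=arm.observe();d=arm.get_image("wrist");print(s["position"],s["ee_rot"])
a=arm.get_image("scene")["image"];b=arm.get_image("side")["image"]
cv2.imwrite("pics/t5.png",np.vstack([crop(d["image"],180,90,200,150,4)[:,:800][:300*2//2],np.hstack([crop(a,290,160,80,60,5)[:280],crop(b,250,210,80,60,5)[:280]])]))
# numeric: gray disc / dark block
g=d["image"].astype(int);m=g.max(2)
for v in range(130,250,5):
    r=m[v,230:345];print(v,"".join("#" if x<50 else "o" if x<140 else "." for x in r[::2]))
np.save("w3.npy",d["image"])
E
```

```text
clock: 19.35
position: [0.514, -0.0096, 0.002]
ee_rot: [2.344, 2.092, 0.001]
force: [-0.5, 2.2, 3.2]
width: 0.545
gripper_force: 15.0
clock: 20.35
position: [0.5092, -0.0533, 0.1428]
ee_rot: [2.347, 2.085, -0.001]
force: [-0.5, -0.0, -0.9]
width: 0.801
gripper_force: 0.0
[ 0.5092 -0.0533  0.1428] [ 2.3469  2.0847 -0.0006]
130 ..........................................................
135 ..........................................................
140 .............o.ooooooo.oooo......o...o.oo.................
145 ...............oooo..ooo.ooooo.oo.ooooo.o.................
150 .o....o...oooooooo.....ooooooooooooo....o.................
155 oo....oooooooo###########################o................
160 ..........o.oo############################o...............
165 .o..........oo##############o#############o...............
170 ..........o.oo########oooooooooooo########................
175 o............o######ooooooooooooooo#######................
180 ..........o.oo#####ooooooooooooooooo######................
185 ............oo#####ooooooooooooooooo######................
190 o..........ooo######ooooooooooooooo#######................
195 .oooooooo...oo########ooooooooooo#########................
200 .o..oo...oo.oo###########################o................
205 o.oo...oooooooooo########################o................
210 ..............o.oo.o...o.o..o.......o.....................
215 ...............o..........................................
220 ............ooooooooooooooooooooooooooooo.o.o.............
225 .........oo.ooooooooooooooooooooooooooooooooo.............
230 ...........ooooooooooooooooooooooooooooooooooo............
235 ...........oo.ooo.........................o..o............
240 ...........oooooooo.....................oooo.o............
245 ...........ooo...............................o............
```

Disc is up and flat: the disc and block outline are centred near (286,182) in the wrist view. Compute the grasp.

```bash
python3 - <<'E'
from h import *
from scipy.optimize import least_squares
s=dict(position=np.array([.5092,-.0533,.1428]),ee_rot=np.array([2.3469,2.0847,-.0006]));d=arm.get_image("wrist")
m=np.load("w3.npy").max(2);dark=(m<50).astype(np.uint8);sub=np.zeros_like(dark);sub[148:212,240:335]=dark[148:212,240:335]
c=max(cv2.findContours(sub,0,2)[0],key=cv2.contourArea);print(cv2.minAreaRect(c),cv2.boundingRect(c))
msk=np.zeros_like(dark);cv2.drawContours(msk,[c],-1,1,-1);disc=msk*(m>=50);disc[:165]=0;v,u=np.where(disc);print("disc px",u.mean(),v.mean(),len(u))
p=least_squares(lambda q:(wpx([[*q,.032]],d,s)-[u.mean(),v.mean()]).ravel(),[.51,-.02],x_scale=.01).x
psi=2*np.arctan2(s["ee_rot"][1],s["ee_rot"][0]);e=p-s["position"][:2];print(p,"psi",psi,"tool",e@[np.cos(psi),np.sin(psi)],e@[np.sin(psi),-np.cos(psi)],"vice-x from knob",(p-[.503,-.1133])@[.1146,.9934])
E
```

```text
((284.5, 179.0), (52.0, 57.0), 90.0) (256, 153, 58, 53)
disc px 284.4989010989011 181.94065934065935 910
[ 0.5108 -0.0304] psi 1.452602136290385 tool 0.022929528275082257 -0.0011343346135475627 vice-x from knob 0.08324744264519557
```

Scaled: 0.045 m is 0.9, 0.0448 m is 0.896.

```bash
python3 nudge.py '[{"dx": 0.458, "dy": -0.022, "finger_gap": 0.8}, {"dz": 0.9, "finger_gap": 0.8}, {"dz": 0.9, "finger_gap": 0.8}, {"dz": 0.896, "finger_gap": 0.8}, {"finger_gap": 0.8}, {"finger_gap": 0.4}, {"finger_gap": 0.4}, {"finger_gap": 0.4}, {"finger_gap": 0.4}, {"finger_gap": 0.4}]' 20;  python3 nudge.py '[{"finger_gap": 0.4}, {"dz": -0.6, "finger_gap": 0.4}, {"dz": -0.6, "finger_gap": 0.4}, {"dz": -0.6, "finger_gap": 0.4}, {"finger_gap": 0.4}]'
python3 - <<'E'
from h import *
s=arm.observe();psi=2*np.arctan2(s["ee_rot"][1],s["ee_rot"][0]);psi%=2*np.pi
e=np.array([.503,-.1133])-.096*np.array([.1146,.9934])-s["position"][:2];print("psi",psi,s["position"],e@[np.cos(psi),np.sin(psi)],e@[np.sin(psi),-np.cos(psi)])
E
```

```text
clock: 21.55
position: [0.5111, -0.027, 0.008]
ee_rot: [2.344, 2.09, 0.002]
force: [-1.3, 0.7, 6.0]
width: 0.545
gripper_force: 20.0
clock: 22.05
position: [0.5129, -0.027, 0.1008]
ee_rot: [2.342, 2.088, 0.007]
force: [0.5, 0.6, -0.9]
width: 0.541
gripper_force: 20.0
psi 1.456395797730338 [ 0.5129 -0.027   0.1008] -0.18286476253319783 -1.9511910424035118e-05
```

```bash
python3 nudge.py '[{"dx": -0.9, "finger_gap": 0.4}, {"dx": -0.9, "finger_gap": 0.4}, {"dx": -0.9, "finger_gap": 0.4}, {"dx": -0.89, "finger_gap": 0.4}, {"dz": 0.5, "finger_gap": 0.4}, {"dz": 0.5, "finger_gap": 0.4}, {"finger_gap": 0.4}, {"finger_gap": 0.4}]'
python3 - <<'E'
from h import *
s=arm.observe();print(s["position"],(s["position"][:2]-[.503,-.1133])@[.1146,.9934]+.1,(s["position"][:2]-[.503,-.1133])@[.9934,-.1146])
a=arm.get_image("scene")["image"];b=arm.get_image("side")["image"]
cv2.imwrite("pics/v1.png",np.hstack([crop(a,320,130,80,100,5),crop(b,240,220,80,100,5)]))
E
```

```text
clock: 22.85
position: [0.4897, -0.205, 0.0469]
ee_rot: [-2.343, -2.091, 0.001]
force: [0.7, -0.1, -1.7]
width: 0.541
gripper_force: 20.0
[ 0.4897 -0.205   0.0469] 0.007407216982309867 -0.002715334573501557
```

View pics/v1.png

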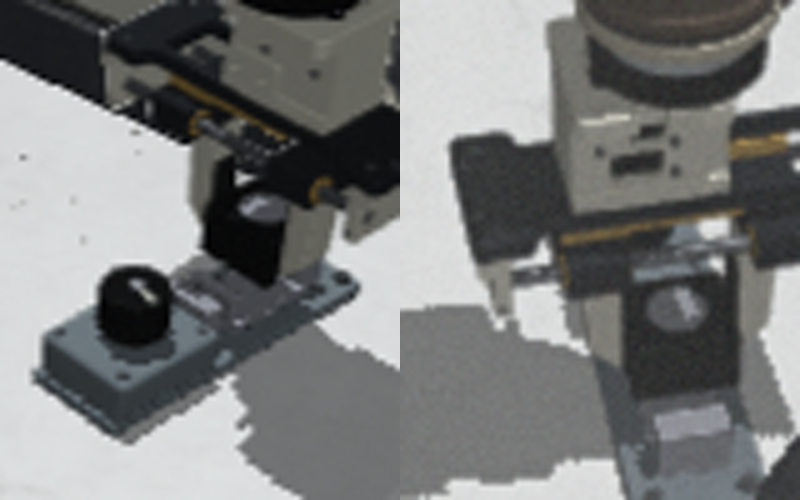

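Final picture: disc up, block held above the jaw gap. Its lower front edge is at side (285,299)–(308,298), and the fixed jaw's top edge begins just beyond. Numeric check of that clearance follows.

```bash
python3 - <<'E'
from h import *
vx=lambda p:((p[:2]-[.503,-.1133])@[.1146,.9934]+.1,(p[:2]-[.503,-.1133])@[.9934,-.1146])
D=lambda x,y:(240+(x-400+.5)/5-.5,220+(y+.5)/5-.5)
for n,p,z in(("blk L",(627,397),.039),("blk R",(738,390),.039),("jaw inner L",(655,412),.034),("jaw inner R",(728,405),.034),("jaw outer L",(658,442),.034),("jaw outer R",(732,435),.034),("blk topL",(622,280),.071),("blk topR",(737,278),.071),("disc",(677,308),.071)):
    print(n,vx(at("side",*D(*p),z)))
E
```

```text
blk L (np.float64(-0.011720379743226511), np.float64(-0.030276261127879327))
blk R (np.float64(-0.018415515709292035), np.float64(0.01985595297495818))
jaw inner L (np.float64(-0.018753042100836143), np.float64(-0.01886171571227875))
jaw inner R (np.float64(-0.021753326651953758), np.float64(0.014424485234235103))
jaw outer L (np.float64(-0.03654726946070283), np.float64(-0.021506573477162387))
jaw outer R (np.float64(-0.03965819010424382), np.float64(0.011705512538680038))
blk topL (np.float64(0.03009545333646578), np.float64(-0.023466653792747004))
blk topR (np.float64(0.019911184443853716), np.float64(0.02855503424631046))
disc (np.float64(0.006814590766149431), np.float64(-0.0029125924056177858))
```

Clearance is about 5 mm to each jaw, and it's centred laterally. Lowering.

```bash
python3 nudge.py '[{"dz": 0.12, "finger_gap": 0.4}, {"dz": 0.12, "finger_gap": 0.4}, {"finger_gap": 0.4}]'; python3 nudge.py '[{"dz": 0.12, "finger_gap": 0.4}, {"dz": 0.08, "finger_gap": 0.4}, {"finger_gap": 0.4}]'; python3 nudge.py '[{"dz": 0.04, "finger_gap": 0.4}, {"finger_gap": 0.4}]'; python3 nudge.py '[{"dz": 0.03, "finger_gap": 0.4}, {"finger_gap": 0.4}]'
```

```text
clock: 23.3
position: [0.4897, -0.2052, 0.0344]
ee_rot: [-2.344, -2.091, 0.001]
force: [-0.1, 0.7, -1.2]
width: 0.544
gripper_force: 20.0
clock: 23.6
position: [0.4897, -0.2053, 0.0244]
ee_rot: [-2.344, -2.091, 0.001]
force: [0.8, 0.0, -1.7]
width: 0.542
gripper_force: 20.0
clock: 23.8
position: [0.4902, -0.2054, 0.023]
ee_rot: [-2.344, -2.091, 0.0]
force: [0.1, -0.5, -1.3]
width: 0.546
gripper_force: 20.0
clock: 24.0
position: [0.4904, -0.2055, 0.0219]
ee_rot: [2.344, 2.091, 0.0]
force: [-0.7, -0.0, 2.5]
width: 0.541
gripper_force: 20.0
```

```bash
python3 nudge.py '[{"finger_gap": 0.7}, {"finger_gap": 0.7}, {"finger_gap": 0.7}, {"finger_gap": 0.8}, {"dz": -0.6, "finger_gap": 0.8}, {"dz": -0.8, "finger_gap": 0.8}, {"dz": -0.8, "finger_gap": 0.8}, {"finger_gap": 0.8}, {"finger_gap": 0.8}]'
python3 - <<'E'
from h import *
from scipy.optimize import least_squares
s=arm.observe();d=arm.get_image("wrist");m=d["image"].max(2);print(s["joints"],s["position"])
print(wpx([[.4915,-.2086,.046]],d,s))
for v in range(150,270,6): print(v,"".join("#" if x<50 else "o" if x<140 else "." for x in m[v,230:345:2]))
e=np.array([.503,-.1133])-s["position"][:2];psi=2*np.arctan2(s["ee_rot"][1],s["ee_rot"][0]);print("to knob",e@[np.cos(psi),np.sin(psi)],e@[np.sin(psi),-np.cos(psi)])
E
```

```text
clock: 24.9
position: [0.4907, -0.2057, 0.1324]
ee_rot: [2.343, 2.09, 0.001]
force: [-0.6, -0.6, -0.9]
width: 0.799
gripper_force: 0.0
[ 0.6165  0.4253 -0.4252  1.8885  0.225   0.8723 -0.0348] [ 0.4907 -0.2057  0.1324]
[[287.3014 220.0506]]
150 ..........oooooooooooooooooooooooooooooooooooo............
156 ..........oooooooooooooooooooooooooooooooooooo............
162 ..........oooooooooooooooooooooooooooooooooooo............
168 ..........o...ooooooo#oo#oooooooooo#oooooooooo............
174 ..........o....ooooooooooooooooooooooooooooooo............
180 .........ooooooooooooooooooooooooooooooooooooo............
186 ..........ooooo#oooooooooooooooooooooooooooooo............
192 ..........ooo##############################oo.............
198 ..........oo###############################oo.............
204 ..........oo###############oo##############oo.............
210 ..........ooo########oooooooooooooo########oo.............
216 ..........oo#######ooooooooooooooooo#######oo.............
222 ..........ooo######oooooooooooooooooo######oo.............
228 ..........ooo######ooooooooooooooooo#######o..............
234 ...........oo#########oooooooooooo#########o..............
240 ..........o.o#############################oo..............
246 ...........oooooooo.oooooo.oooooooooooooooo...............
252 ...........o.....o........................................
258 ...........o.ooooo...................oooo.................
264 ..............oooo..................ooooo.................
to knob 0.09322819432118547 0.0017098292195429079
```

Mount sits flat on the seat with the disc at (285,220), where predicted. Now closing the vice: 1.3 rad anticlockwise from the 1.8 stop.

```bash
python3 nudge.py '[{"dx": 0.62, "dy": 0.012, "finger_gap": 0.8}, {"dx": 0.62, "dy": 0.012, "finger_gap": 0.8}, {"dx": 0.624, "dy": 0.01, "finger_gap": 0.8}, {"finger_gap": 0.8}, {"dz": 0.8, "finger_gap": 0.8}, {"dz": 0.8, "finger_gap": 0.8}, {"dz": 0.248, "finger_gap": 0.8}, {"finger_gap": 0.3}, {"finger_gap": 0.3}, {"finger_gap": 0.3}]' 30; python3 nudge.py '[{"finger_gap": 0.3}, {"finger_gap": 0.3}, {"finger_gap": 0.3}, {"finger_gap": 0.3}]'; python3 nudge.py '[{"turn": -0.13, "finger_gap": 0.3}, {"turn": -0.13, "finger_gap": 0.3}, {"turn": -0.13, "finger_gap": 0.3}, {"turn": -0.13, "finger_gap": 0.3}, {"turn": -0.13, "finger_gap": 0.3}, {"turn": -0.13, "finger_gap": 0.3}, {"turn": -0.13, "finger_gap": 0.3}, {"turn": -0.1, "finger_gap": 0.3}, {"finger_gap": 0.3}]'
python3 -c 'from h import *;s=arm.observe();print(s["ft_torque"],s["joints"][6])'; python3 nudge.py '[{"turn": -0.1, "finger_gap": 0.3}, {"turn": -0.1, "finger_gap": 0.3}, {"finger_gap": 0.3}]';python3 -c 'from h import *;s=arm.observe();print(s["ft_torque"],s["joints"][6])'
```

```text
clock: 25.95
position: [0.5036, -0.1132, 0.0406]
ee_rot: [2.343, 2.09, 0.002]
force: [0.6, -0.8, -0.6]
width: 0.587
gripper_force: 0.0
clock: 26.35
position: [0.5033, -0.1132, 0.0402]
ee_rot: [2.343, 2.09, 0.002]
force: [-0.4, -0.9, 8.3]
width: 0.429
gripper_force: 30.0
clock: 27.25
position: [0.5035, -0.1131, 0.0402]
ee_rot: [1.034, 2.964, 0.001]
force: [-0.2, 0.6, 8.1]
width: 0.429
gripper_force: 30.0
[ 0.0037 -0.0809  0.2266] 0.5091274132579814
clock: 27.55
position: [0.5036, -0.1131, 0.0403]
ee_rot: [0.733, 3.052, 0.0]
force: [0.3, -0.3, 7.1]
width: 0.427
gripper_force: 30.0
[ 0.0465 -0.133   0.1394] 0.6724585176327228
```

```bash
python3 nudge.py '[{"turn": -0.06, "finger_gap": 0.3}, {"turn": -0.06, "finger_gap": 0.3}, {"finger_gap": 0.3}, {"finger_gap": 0.3}]';python3 -c 'from h import *;s=arm.observe();print(s["ft_torque"])'; python3 nudge.py '[{"finger_gap": 0.7}, {"finger_gap": 0.7}, {"finger_gap": 0.7}, {"finger_gap": 0.8}, {"dz": -0.6, "finger_gap": 0.8}, {"dz": -0.8, "finger_gap": 0.8}, {"dz": -0.8, "finger_gap": 0.8}, {"dz": -0.8, "finger_gap": 0.8}, {"finger_gap": 0.8}, {"finger_gap": 0.8}]'
python3 - <<'E'
from h import *
from scipy.optimize import least_squares
s=arm.observe();d=arm.get_image("wrist");b=arm.get_image("side")
print(s["position"],"expected seat px wrist",wpx([[.4915,-.2126,.046]],d,s),"side",px("side",[[.4915,-.2126,.046]]))
for n,im,(u0,v0) in(("side",b["image"],px("side",[[.4915,-.2126,.046]])[0]),("wrist",d["image"],wpx([[.4915,-.2126,.046]],d,s)[0])):
    m=im.max(2);u0,v0=int(u0),int(v0);print(n,u0-25,v0-20)
    for v in range(v0-20,v0+20,2): print("".join("#" if x<60 else "o" if x<110 else "." for x in m[v,max(u0-35,0):u0+35]))
E
```

```text
clock: 27.95
position: [0.5036, -0.1131, 0.0403]
ee_rot: [0.554, 3.09, -0.0]
force: [-0.0, -0.8, 7.0]
width: 0.427
gripper_force: 30.0
[ 0.0784 -0.1651  0.1965]
clock: 28.95
position: [0.5028, -0.1133, 0.1899]
ee_rot: [0.555, 3.09, -0.001]
force: [-0.6, -0.1, -0.3]
width: 0.805
gripper_force: 0.0
[ 0.5028 -0.1133  0.1899] expected seat px wrist [[189.7347 221.1217]] side [[296.8208 291.0192]]
side 271 271
............ooo......ooooooo..........................................
....o........ooo.....................oo...............................
....o........ooooooo..................................................
..............ooo............oooooooooooo.............................
.............oooooooooooooooooooooooooooo.............................
.............ooooooooooooooooo........ooo.............................
...............ooooooooo..............oooo............................
.............o.oo.....o#oooooo###o#########...........................
...oo...........o.....o######o........oo###o.........................o
.................o....o#####o...........o###o.......
[... 1462 characters left out ...]
........o####o..........................o###########o.....ooo
..................#####o.........................o############........
..................o#####o.......................o##############o...o..
...................o#####oo....................o###################o..
...................o#######oo................oo##################oo...
....................o#########ooo........ooo####################o.....
.........oo..........o#########################################.......
........oooo.........o#######################################o........
.........oooooo.......o##############################ooo..............
.......................o##################ooooo.......................
```

Disc is at side ≈(296,290) against an expected (297,291) for x=0 at the fixed jaw. One last check: the knob angle from its white pointer, at start, fully open and now.

```bash
python3 - <<'E'
from h import *
now=arm.get_image("side")["image"];T=cv2.imread("pics/t3.png")[300:580,400:800]
full=np.full((420,560,3),0,np.uint8);full[210:266,250:330]=cv2.resize(T,(80,56),interpolation=cv2.INTER_AREA)
c0=px("side",[[.503,-.1133,.064]])[0];print(c0)
for n,im in(("start",cv2.imread("pics/side0.png")),("open",full),("now",now)):
    u0,v0=c0.round().astype(int);p=im[v0-5:v0+7,u0-8:u0+9].max(2).astype(float)
    v,u=np.where((p>90)&(np.hypot(*(np.mgrid[-5:7,-8:9]*np.array([1.3,1])[:,None,None]))<7.5));w=p[v,u]-80
    W=np.array([at("side",x+u0-8,y+v0-5,.064)[:2] for x,y in zip(u,v)]);c=np.average(W,axis=0,weights=w);e=W-c
    C=(e*w[:,None]).T@e;ax=np.linalg.eigh(C)[1][:,1];o=c-[.503,-.1133];ax=ax*np.sign(ax@o)
    print(n,len(u),"offset",o,"line heading",np.arctan2(ax[1],ax[0]),"offset heading",np.arctan2(o[1],o[0]))
    print("\n".join("".join("%4d"%x for x in r) for r in p))
E
```

```text
[287.4571 256.9101]
start 24 offset [0.0014 0.0038] line heading 0.9828911510251475 offset heading 1.2212548892339234
 212 214 206 195 137 122  99  85  87 103  97 116 163 200 212 211 209
 212 202 157 125  72  65  59  58  60  62  59  62  83 120 195 213 210
 206 157  81  62  60  60  61  65  67  63  57  59  53  69 125 202 213
 186  93  58  63  62  60  75 111 109  94  62  57  59  61  78 145 198
 110  64  57  61  63  64  87 146 152 135  73  58  65  61  64  76 126
  94  59  60  67  62  63  73 124 144  90  63  61  63  60  62  65 107
  75  59  60  57  62  58  67 104 150  71  60  61  61  64  61  69 104
  76  58  63  61  62  63  67 101 149  76  60  59  58  59  64  66 112
  73  57  62  65  57  57  63  95 146  75  61  59  64  58  61  69 109
  69  59  60  56  61  65  65  67  81  62  60  58  57  59  62  67 109
  62  54  56  65  65  58  62  62  62  57  56  61  60  62  57  66 107
  59  59  61  61  56  59  61  60  59  57  55  59  57  56  55  66 108
open 21 offset [-0.0026  0.0064] line heading 3.0380854190354896 offset heading 1.957440263608952
  98 100  94  89  77  72  64  61  56  55  60  95 159 191
[... 995 characters left out ...]
94 207 207
 198 123  69  57  54  58  59  61  61  56  56  53  57  67 119 193 207
 190  79  55  52  53  56  70 100  99  89  57  58  53  52  68 127 196
 155  67  52  57  57  57  80 147 141 129  64  57  58  56  54  74 130
  97  57  53  55  52  58  90 155 110  88  64  54  59  51  53  60  88
  68  54  55  56  56  62 112 181  81  61  55  57  61  54  57  60  90
  65  53  53  56  59  75 132 144  68  55  57  60  53  58  56  57  86
  67  49  51  52  54  83 160  97  56  54  51  55  59  57  51  55  87
  62  50  56  52  49  54  73  57  53  57  57  57  57  49  51  61  88
  61  48  50  53  56  50  50  51  56  53  55  51  53  49  52  61  86
  58  50  50  51  56  53  52  49  54  51  54  53  52  54  54  54  89
```

```bash
python3 - <<'E'
from h import *
f=lambda u,v:at("side",279+u,252+v,.064)[:2]
c=f(7.9,4.0)
h=[np.arctan2(*(f(*t)-c)[::-1]) for t in((7.9,8.2),(1,4.0),(5.9,8.2))];print(h,"cw from start: open",h[0]-h[1],"now",h[0]-h[2])
E
```

```text
[np.float64(-1.9005678638434524), np.float64(2.8079818068059397), np.float64(-2.2044600902487015)] cw from start: open -4.708549670649392 now 0.30389222640524904
```

Pointer check: start ≈0.22 rad, open ≈1.8, now ≈0.5, so the pad is pushed back about 3 mm. Handing in.

```bash
python3 -c 'from cell import arm;print(arm.sign_off())'
```

```text
the job is handed in; nothing more can be done
None
```

The mount is flipped disc up, centred on the seat and clamped against the fixed jaw, and I've handed the job in. I estimate from the knob angle that the sprung jaw face is pushed back about 3 mm; hand-in returned no verdict.

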